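Hang the dial meter on its hook, dial outward

ROBOT

A 6-joint arm with a two-finger parallel gripper is mounted at the origin on a cart in front of the work surface, level with it; the furniture and walls round the work are solid. World frame = base frame: x ahead of the robot, y to its left, z up, the work surface at z = 0. Lengths are in m, angles in rad, forces in N, time in s.
With the tool pointing down it reaches from about 0.25 to 0.775 m from the base axis. Payload 4 kg.
Tool frame: the origin (TCP) lies midway between the tips of the shut fingers; the grasp point (between the pads) lies 19 mm behind it (manip.grip_depth is the distance from the TCP to the grasp point, in m); z points along the fingers, y is the line along which they close (so a half turn about z gives the same grasp; the last joint's range is limited). The gripper opens to 94 mm and grips with 3 to 60 N. Pads are 16 mm wide; open, the fingers measure 119 mm over their backs; the gripper's body (75 mm by 177 mm) begins 78 mm behind the grasp point.
Start: joints at [1.081, 0.087, 1.371, -0, 1.684, -0.103], TCP at [0.207, 0.509, 0.175] pointing down, gripper open.
Joint ranges: [-3.1, 3.1], [-0.76, 2.03], [0.27, 2.55], [-1.08, 4.22], [0.17, 2.65], [-2.57, 2.57]. Speed limits (rad/s): [2.79, 2.79, 3.14, 3.14, 3.14, 3.14].

INTERFACE

Orientations are given as a unit quaternion [x, y, z, w].
In Python, from workcell import manip, camera, camera_info gives the robot as it stands.
- The arm moves only by the shell command python3 -m crank 'ROWS' [FORCE]. ROWS is JSON, a list of rows, each a list of 3 entries, a list of its own where there are three numbers: the shift along the world's x, y, z in mm, then the turn about the world's z in units of 5 degrees (1.0 is 5 degrees), then the opening, from 0 (shut) to 1 (fully open). A call has 1 to 5 rows; each row is the pose to reach, as a shift and turn from the pose commanded when the call began; what a row does not reach only later rows make up. A row lasts 1/12 s, in which the tool goes at most 41.7 mm and 7.16 degrees, less where a joint would pass 70% of its speed; a pose out of reach is approached as far as the arm can. A call with a gripper value outside its range is refused whole. The fingers move at their own pace and stop on an object; FORCE is the grip in N (left out, the last holds). Time passes only in rows, so rows that repeat a pose let the fingers close. It gives the time, the measured TCP pose, the force, the opening and the grip force at its end, in the units of the state.
- manip.state(): the state, without advancing time (a new reading comes with each control period).
- camera(name): name is "scene" or "top" or "wrist"; returns the picture (400x640x3 uint8, blue, green, red); there is no depth.
- camera_info(name): a dict with "fx", "fy", "cx", "cy" (pixels), "extrinsics" (4x4, takes a point from camera to world coordinates). Camera axes: x right, y down, z forward; pixel columns grow to the right and rows downward; lengths in m; the calibration is good to about 2 mm. A picture is of the moment at which its call begins: read the wrist's pose just before it. camera_info takes no time and is no camera call; for the wrist camera it gives the pose at the moment of the call.
- manip.job_done(): hands the job in; it is judged then, once.
The state is a dict: "time": time; "q": joint angles; "qd": joint speeds; "joint_torque": joint torques, N m; "eef_pos": TCP position; "orientation": TCP orientation; "ft_force": force on the tool from outside, world axes, zero at the start; "ft_torque": the same for the moment, N m; "width": opening from 0.0 (shut) to 1.0 (fully open); "grasp_force": force on a finger pad.
Only numpy, scipy, OpenCV 4.12 (cv2) and the standard library are available. Lean on these libraries where they do the work, as an engineer would, in place of code of your own. Each camera call takes 0.05 s, during which the arm holds its last target. There are 200 camera calls.

TASK

Hang the small panel meter (the grey box with the round needle dial) by its eye on the hook of the stand, with its dial facing outward, away from the post and towards the hook's tip. Leave it hanging straight, and leave the look-alike box with the two knobs standing where it is.

Things in the scene. Friction and masses are not known exactly. Their poses are not given: they have to be found in the camera images.
- meter_centre (a point): Panel meter, loose: upright grey case 30 (x) x 50 (y) x 60 mm (z) with a hanging eye on top, 104 mm high in all, 0.11 to 0.22 kg. Point: its centre, 52 mm above its underside. z up; the round white dial with needle and graduations is on its -x side, two small brass terminals (9 mm proud) on its +x side. Sides are flush: can be gripped across its 50 mm width (y) at any height.
- meter_eye (a point): Middle of the opening of the meter's eye, 26 mm above the meter's centre, same axes. The eye is an aluminium plate 10 mm thick (x), 50 mm wide. The opening passes through along x: 34 mm wide (y), from 18 mm below this point (top of the case) up to a roof like an inverted V: 6 mm above this point at the sides, 18 mm above it at the apex; plate's top edge 26 mm above this point.
- decade_box_centre (a point): The look-alike: same case, eye and size as the meter, but with two black knobs, one above the other, on its -x side instead of a dial. Point: its centre, 52 mm above its underside. Not to be moved. It and the meter may have exchanged places.
- hook_stand: Fixed stand: base plate 100x90x10 mm, round post 16 mm thick, 178 mm tall. Origin: on the bench under the post's axis, z up. Its one hook, a round bar of 8 mm, leaves the post along the stand's -x, axis level 160 mm above the bench as far as 85 mm from the post's axis, then sloping up to its tip at 97 mm (top 174 mm above the bench). The hung meter's centre is about 121 mm above the bench.

How it is judged:
By the outcome, as a careful person would: the job done as asked, in the order asked, and still so for the second after the job is handed in, with the robot touching nothing.
It also fails if it takes over 40 s, if anything falls off the work surface, if the arm or the gripper's body presses on something with over 40 N, if the wrist force passes 120 N, or if a joint passes its speed limit or range.

## Working session

There is one attempt and no reset: what is moved stays moved. The work goes in short steps, Python scripts to look and compute and a shell command to move; the robot and the scene stay as the last step left them, time stands still between calls to the robot, and variables do not carry over. Pictures are saved under pics/ and viewed, at most 14 in all, crops included, and the job is handed in when it is done.

```bash
ls; mkdir -p pics
python3 - <<'E'
from workcell import manip,camera,camera_info
import cv2,numpy as np
a=camera("scene");b=camera("top");cv2.imwrite("pics/s0.png",a);cv2.imwrite("pics/t0.png",b)
cv2.imwrite("pics/w0.png",camera("wrist"))
for n in("scene","top","wrist"):
  i=camera_info(n);print(n,i["fx"],i["cx"],i["cy"],np.round(i["extrinsics"],3).tolist())
print(manip.state())
E
```

```text
pics
scene 515.1464256682061 319.8033045899857 198.62170222218987 [[0.603, -0.517, 0.608, -0.097], [-0.798, -0.39, 0.459, -0.492], [-0.0, -0.762, -0.648, 0.773], [0.0, 0.0, 0.0, 1.0]]
top 467.47403600796383 316.46969092219877 204.7144425118424 [[0.007, -0.983, 0.183, 0.327], [-1.0, -0.005, 0.013, -0.022], [-0.012, -0.183, -0.983, 1.17], [0.0, 0.0, 0.0, 1.0]]
wrist 282.30351314142416 323.1490353929702 201.8552722362014 [[0.377, 0.887, 0.266, 0.13], [0.926, -0.36, -0.111, 0.541], [-0.002, 0.288, -0.958, 0.385], [0.0, 0.0, 0.0, 1.0]]
{'time': 0.15, 'q': array([ 1.08090720e+00,  8.78012125e-02,  1.37186603e+00,  2.72804490e-05,
        1.68360503e+00, -1.03099860e-01]), 'qd': array([-0.00021706, -0.00288348, -0.00600569,  0.00048324, -0.00065428,
        0.00080572]), 'joint_torque': array([ 1.84382247e-03, -3.40644872e+01, -3.02792609e+01,  7.18964729e-02,
        3.04870214e-02, -8.77983553e-05]), 'eef_pos': array([0.20724667, 0.50896367, 0.1744852 ]), 'orientation': array([ 1.92189779e-01,  9.81357419e-01, -7.99202256e-04, -2.58329084e-04]), 'ft_force': array([-0.27320162,  0.78708385, -0.01946092]), 'ft_torque': array([-0.03165756,  0.01744795, -0.04532585]), 'grasp_force': 0.0, 'width': 1.0009936125944172}
```

View pics/s0.png

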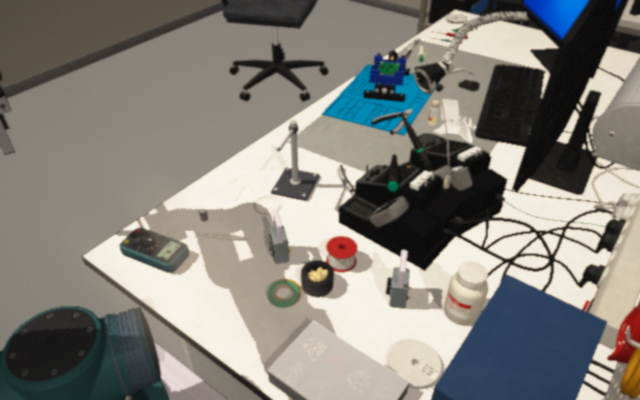

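View pics/t0.png

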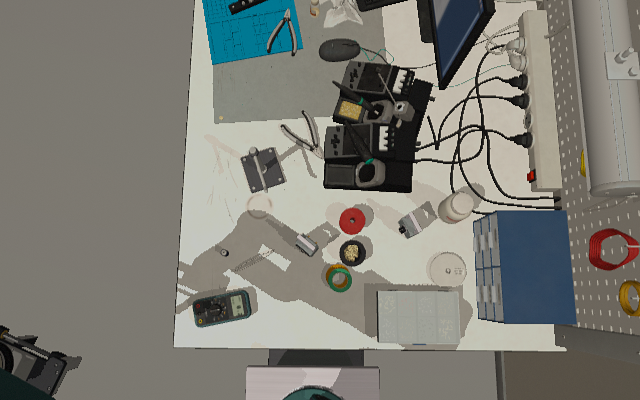

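The scene picture shows two grey boxes, at (278,240) and (398,285), with the hook stand at (295,170). In the top view the boxes are at (307,243) and (417,219), with the stand at (262,168). I'll enlarge these areas.

Run:
```python
import cv2,numpy as np
s=cv2.imread("pics/s0.png");t=cv2.imread("pics/t0.png")
def c(i,x,y,w=80,h=60): return cv2.resize(i[y:y+h*1,x:x+w],(400,300),interpolation=cv2.INTER_CUBIC)
cv2.imwrite("pics/c0.png",np.vstack([np.hstack([c(s,240,205),c(s,360,250)]),np.hstack([c(t,227,138),c(t,270,213)])]))
```

```text
(no output)
```

View pics/c0.png

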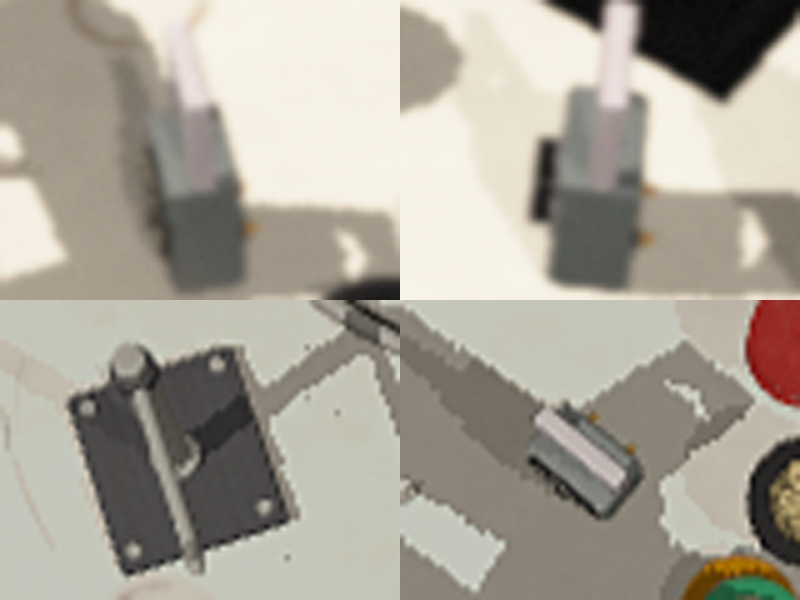

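View pics/w0.png

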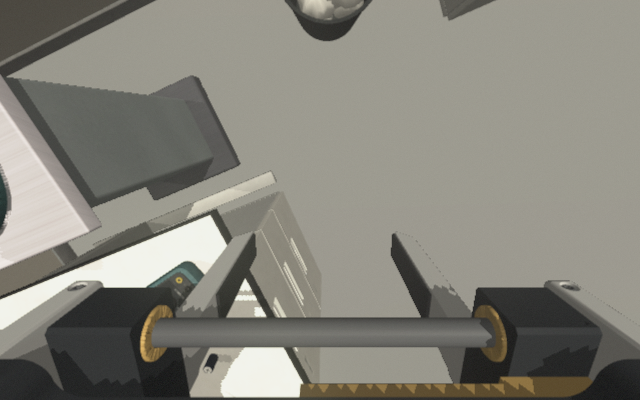

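The right-hand box has knobs, so it is the decade box. The left one, at top (307,243), is the meter: its terminals point to the upper right and its dial to the lower left. The wrist view shows only the bench edge and the floor. Now I'll locate it.

```bash
cat > h.py <<'E'
import numpy as np
from workcell import camera_info
def ray(n,u,v,I=None):
  I=I or camera_info(n);E=np.array(I["extrinsics"])
  return E[:3,3],E[:3,:3]@np.array([(u-I["cx"])/I["fx"],(v-I["cy"])/I["fy"],1])
def onz(n,u,v,z,I=None):
  o,d=ray(n,u,v,I);return (o+d*(z-o[2])/d[2])
def proj(n,p,I=None):
  I=I or camera_info(n);E=np.array(I["extrinsics"]);c=E[:3,:3].T@(np.array(p)-E[:3,3]);return I["cx"]+I["fx"]*c[0]/c[2],I["cy"]+I["fy"]*c[1]/c[2]
E
python3 - <<'E'
from h import *
import cv2
t=cv2.imread("pics/t0.png")
hsv=cv2.cvtColor(t,cv2.COLOR_BGR2HSV)[228:262,290:330]
b=t[228:262,290:330].astype(int)
m=((b[...,2]-b[...,1]>6)&(b[...,2]>150)).astype(np.uint8)
n,l,st,c=cv2.connectedComponentsWithStats(m);i=1+st[1:,4].argmax();print(st[i])
p=np.argwhere(l==i)[:,::-1].astype(np.float32)+[290,228]
r=cv2.minAreaRect(p.astype(np.float32));box=cv2.boxPoints(r);print(r)
P=[onz("top",*q,.104) for q in box];print(np.round(P,3))
print("c",np.round(onz("top",*r[0],.104),4))
cc=lambda x,y:(227+x/5,138+y/5)
print("posttop",onz("top",*cc(132,65),.178),"tip",onz("top",*cc(195,265),.172))
for k in[(75,98),(235,48),(295,217),(128,273)]:print(onz("top",*cc(*k),.01).round(3))
print("scene eye top",onz("scene",240+182/5,205+25/5,.104),"scene post",onz("scene",293,127,.178))
E
```

```text
[ 7  6 18 16 86]
((305.5497741699219, 241.9447784423828), (20.663576126098633, 4.385435581207275), 41.987213134765625)
[[ 0.451  0.038  0.104]
 [ 0.458  0.032  0.104]
 [ 0.427 -0.004  0.104]
 [ 0.419  0.003  0.104]]
c [0.4386 0.0171 0.104 ]
posttop [0.63162337 0.13204987 0.178     ] tip [0.54263336 0.1024583  0.172     ]
[0.665 0.187 0.01 ]
[0.693 0.105 0.01 ]
[0.603 0.072 0.01 ]
[0.573 0.157 0.01 ]
scene eye top [0.45201794 0.02894342 0.104     ] scene post [0.6147605  0.11711344 0.178     ]
```

```bash
python3 -m crank '[[[17,-36,5],-0.8,0.8],[[34,-72,10],-1.6,0.8],[[51,-108,15],-2.4,0.8],[[68,-144,15],-3.2,0.8],[[85,-180,15],-3.9,0.8]]' 25 && python3 -m crank '[[[17,-36,0],0,0.8],[[34,-72,0],0,0.8],[[51,-108,0],0,0.8],[[68,-144,0],0,0.8],[[85,-180,0],0,0.8]]' && python3 -m crank '[[[15,-33,0],0,0.8],[[30,-66,0],0,0.8],[[46,-99,0],0,0.8],[[61,-132,0],0,0.8],[[61,-132,0],0,0.8]]'
python3 - <<'E'
from workcell import *
from h import *
import cv2
s=manip.state();print(s["eef_pos"],s["orientation"])
I=camera_info("wrist");im=camera("wrist");cv2.imwrite("pics/w1.png",im)
import pickle;pickle.dump(I,open("I1.pkl","wb"))
print(proj("wrist",(.4386,.0171,.104),I),proj("wrist",s["eef_pos"],I))
E
```

```text
time: 0.57
eef_pos: [0.2928, 0.3278, 0.1905]
orientation: [0.357, 0.934, 0.0, 0.0]
ft_force: [1.1, 0.4, 0.8]
width: 0.8
grasp_force: 0.0
time: 0.98
eef_pos: [0.3776, 0.1476, 0.1903]
orientation: [0.355, 0.935, 0.0, 0.0]
ft_force: [1.8, 0.8, 0.8]
width: 0.801
grasp_force: 0.0
time: 1.4
eef_pos: [0.4399, 0.0121, 0.1895]
orientation: [0.359, 0.933, -0.001, 0.0]
ft_force: [1.3, 0.0, -0.7]
width: 0.799
grasp_force: 0.0
[0.43987704 0.01205888 0.1894991 ] [ 3.59155194e-01  9.33276722e-01 -1.44280900e-03  1.61500945e-04]
(np.float64(325.4295090581808), np.float64(193.2138126333925)) (np.float64(322.3167673940038), np.float64(226.27068881089184))
```

View pics/w1.png

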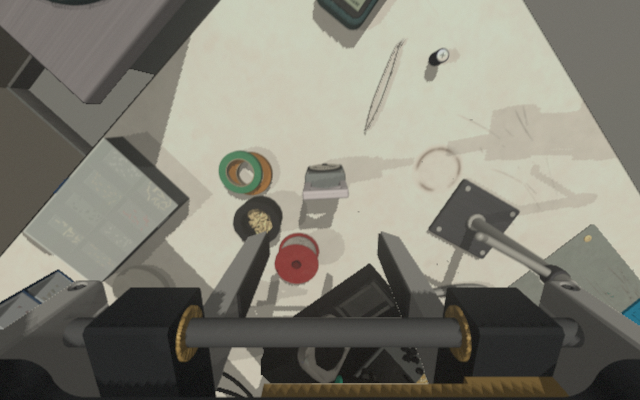

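The wrist view shows the meter at about (325,185), its dial facing the camera, and its plate near (325,195), as predicted. Its plate is nearly level in the image, so the yaw is nearly right. The stand is at the right, around (475,220). I'll refine the yaw and centre.

Run:
```python
from h import *
import cv2,pickle
I=pickle.load(open("I1.pkl","rb"));im=cv2.imread("pics/w1.png")
b=im[185:205,295:357].astype(int)
for v in(190,192,194,196,198): print(v,im[v,298:354:3].tolist()[::3])
m=((b[...,2]-b[...,1]>6)&(b[...,2]>150)).astype(np.uint8)
n,l,st,c=cv2.connectedComponentsWithStats(m);i=1+st[1:,4].argmax();print(st[i])
p=(np.argwhere(l==i)[:,::-1]+[295,185]).astype(np.float32)
r=cv2.minAreaRect(p);print(r)
P=np.array([onz("w",*q,.104,I) for q in cv2.boxPoints(r)]);print(P.round(4),P.mean(0))
for nm,q in dict(post=(.632,.132,.178),base=(.632,.132,.01),tip=(.5426,.1025,.172),tipb=(.5426,.1025,.01)).items():print(nm,proj("w",q,I))
x=cv2.resize(im[150:290,290:590],None,fx=2.6,fy=2.6,interpolation=cv2.INTER_CUBIC);cv2.imwrite("pics/c1.png",x)
```

```text
190 [[178, 196, 201], [130, 136, 142], [139, 146, 153], [151, 156, 164], [163, 170, 177], [170, 177, 186], [180, 198, 201]]
192 [[177, 194, 198], [172, 178, 187], [174, 181, 190], [173, 180, 189], [172, 178, 186], [170, 177, 185], [177, 196, 199]]
194 [[173, 190, 195], [169, 175, 184], [168, 174, 183], [169, 175, 184], [169, 177, 185], [171, 177, 186], [179, 196, 201]]
196 [[161, 178, 183], [170, 176, 185], [171, 178, 187], [170, 177, 186], [167, 175, 184], [162, 169, 177], [179, 197, 201]]
198 [[158, 174, 180], [157, 164, 172], [147, 154, 161], [136, 144, 150], [124, 132, 137], [163, 178, 182], [177, 195, 199]]
[  8   4  46  10 372]
((325.41064453125, 193.62330627441406), (8.514162063598633, 45.09176254272461), 87.27368927001953)
[[ 0.4198  0.0009  0.104 ]
 [ 0.4506  0.0386  0.104 ]
 [ 0.4582  0.0328  0.104 ]
 [ 0.4271 -0.0053  0.104 ]] [0.43892376 0.01673723 0.104     ]
post (np.float64(564.3852409517789), np.float64(286.1822562513405))
base (np.float64(471.2346714094805), np.float64(220.40090231241686))
tip (np.float64(478.098140374036), np.float64(235.6482598759938))
tipb (np.float64(418.62053445549026), np.float64(189.63118217060452))
```

View pics/c1.png

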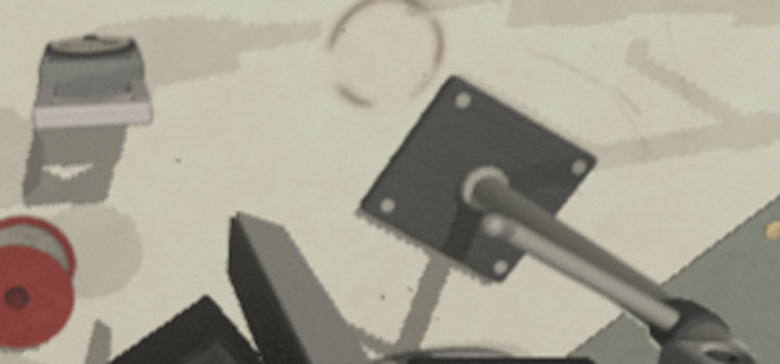

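The crop confirms the hook tip at wrist pixel (480,236), 2 px from prediction, and the dial on the near side. I'll align and descend.

```bash
python3 -m crank '[[[0,0,-20],0.5,0.8],[[0,0,-40],0.5,0.8],[[0,0,-60],0.5,0.8],[[0,0,-60],0.5,0.8],[[0,0,-60],0.5,0.8]]'
```

```text
time: 1.87
eef_pos: [0.4372, 0.0185, 0.1296]
orientation: [0.334, 0.942, -0.0, -0.001]
ft_force: [-0.0, 0.5, -1.0]
width: 0.802
grasp_force: 0.0
```

```bash
python3 -m crank '[[[2,-2,-30],0,0.8],[[2,-2,-60],0,0.8],[[2,-2,-90],0,0.8],[[2,-2,-102],0,0.8],[[2,-2,-102],0,0.8]]' && python3 -m crank '[[[0,0,0],0,0.6],[[0,0,0],0,0.5],[[0,0,0],0,0.45],[[0,0,0],0,0.4],[[0,0,0],0,0.4]]' 25
```

```text
time: 2.28
eef_pos: [0.4385, 0.0162, 0.0265]
orientation: [0.335, 0.942, -0.0, -0.002]
ft_force: [0.1, -0.1, -0.5]
width: 0.799
grasp_force: 0.0
time: 2.7
eef_pos: [0.4418, 0.0152, 0.0302]
orientation: [0.335, 0.942, 0.0, 0.002]
ft_force: [-0.2, -0.0, 2.5]
width: 0.529
grasp_force: 25.0
```

```bash
python3 -m crank '[[[0,0,25],0,0.3],[[0,0,50],0,0.3],[[0,0,75],1.3,0.3],[[0,0,87],2.6,0.3],[[10,14,87],3.9,0.3]]' && python3 -m crank '[[[10,14,0],1.3,0.3],[[20,28,0],2.6,0.3],[[30,42,0],3.9,0.3],[[39,55,0],5.2,0.3],[[39,55,0],6.5,0.3]]' && python3 -m crank '[[[0,0,0],1.1,0.3],[[0,0,0],1.1,0.3],[[0,0,0],1.1,0.3],[[0,0,0],1.1,0.3]]'
python3 - <<'E'
from workcell import *
from h import *
import cv2,pickle
s=manip.state();print(s["eef_pos"],s["orientation"])
o=s["orientation"];print("yaw",np.degrees(2*np.arctan2(o[1],o[0]))-90)
I=camera_info("wrist");w=camera("wrist");t=camera("top");sc=camera("scene")
pickle.dump(I,open("I2.pkl","wb"))
for n,i in zip("wts",(w,t,sc)):cv2.imwrite(f"pics/{n}2.png",i)
R=lambda a,w,h:cv2.resize(a,(w,h),interpolation=cv2.INTER_CUBIC)
ex=R(w,480,300)
cv2.imwrite("pics/c2.png",np.vstack([np.hstack([R(t[130:230,230:330],400,300)[:300],R(sc[100:220,220:360],400,300)]),np.hstack([ex,np.zeros((300,320,3),np.uint8)])]))
print(proj("top",s["eef_pos"]),proj("scene",s["eef_pos"]))
E
```

```text
time: 3.12
eef_pos: [0.4523, 0.0278, 0.1198]
orientation: [0.169, 0.986, -0.0, 0.004]
ft_force: [1.4, -0.1, -0.1]
width: 0.527
grasp_force: 25.0
time: 3.53
eef_pos: [0.4906, 0.0864, 0.1153]
orientation: [-0.116, 0.993, 0.001, 0.0]
ft_force: [0.2, -0.9, -0.2]
width: 0.531
grasp_force: 25.0
time: 3.87
eef_pos: [0.4894, 0.0843, 0.1154]
orientation: [-0.158, 0.987, 0.0, 0.0]
ft_force: [-0.4, 0.2, -1.0]
width: 0.528
grasp_force: 25.0
[0.48940674 0.08431318 0.11543321] [-1.58221756e-01  9.87403599e-01  8.84054376e-05  1.70911642e-06]
yaw 108.20739134856981
(np.float64(276.2319697003126), np.float64(219.05879304837183)) (np.float64(267.43536913704094), np.float64(185.13951734391162))
```

View pics/c2.png

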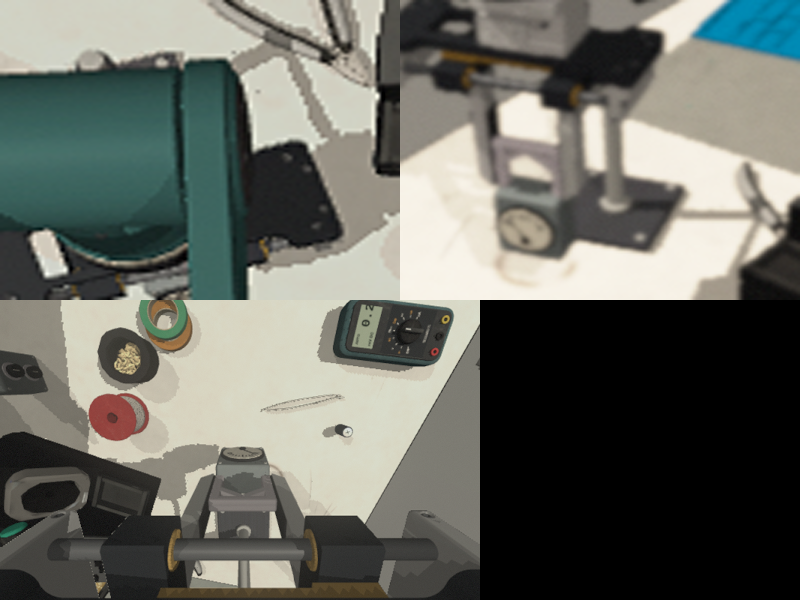

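In the wrist view, the meter is held upright with its dial towards the camera (outward). The hook tip is seen at about (325,308) full-size, between the fingers behind the eye. Scene view agrees. I'll measure the sideways offset of the hook from the eye.

Run:
```python
from h import *
import cv2,pickle
I=pickle.load(open("I2.pkl","rb"));w=cv2.imread("pics/w2.png")
e=np.array([.48941,.08431]);a=np.radians(18.2);x=np.array([np.cos(a),np.sin(a)]);y=np.array([-x[1],x[0]])
def st(p): d=p[:2]-e;return (d@x*1e3).round(1),(d@y*1e3).round(1)
print("tip",onz("w",325.3,308,.170,I),st(onz("w",325.3,308,.170,I)))
print("predicted tip",st(np.array([.5426,.1025])),"post",st(np.array([.632,.132])), "px of tip pred",proj("w",(.5426,.1025,.17),I))
x0=cv2.resize(w[180:400,260:390],None,fx=4,fy=2.7,interpolation=cv2.INTER_CUBIC);cv2.imwrite("pics/c3.png",x0)
for z in(.191-.0,):
  p=e;print("eye top ctr px",proj("w",(*p,z),I),proj("w",(*(p+.025*y),z),I),proj("w",(*(p-.025*y),z),I))
```

```text
tip [0.52275542 0.09655109 0.17      ] (np.float64(35.5), np.float64(1.2))
predicted tip (np.float64(56.2), np.float64(0.7)) post (np.float64(150.4), np.float64(0.8)) px of tip pred (np.float64(324.40881123114315), np.float64(334.206322972988))
eye top ctr px (np.float64(323.4897807264113), np.float64(277.4998391673703)) (np.float64(369.54808439383976), np.float64(277.52395551372535)) (np.float64(277.437267097093), np.float64(277.47572585270666))
```

View pics/c3.png

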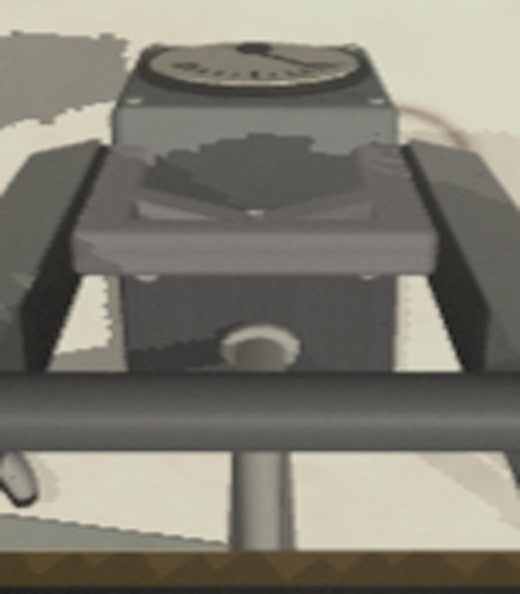

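The ring at full-size (325,308) is the collar at the foot of the post. The bar runs along column 325.8 and the eye apex is at column 324, so the eye needs about 1.5 mm sideways. I'll insert along the hook.

```bash
python3 -m crank '[[[16,7,0],0,0.3],[[32,12,0],0,0.3],[[45,16,0],0,0.3],[[45,16,0],0,0.3]]' && python3 -m crank '[[[14,5,0],0,0.3],[[28,9,0],0,0.3],[[42,14,0],0,0.3],[[42,14,0],0,0.3],[[42,14,0],0,0.3]]'
python3 - <<'E'
from workcell import *
import cv2,numpy as np
w=camera("wrist");sc=camera("scene")
R=lambda a,w,h:cv2.resize(a,(w,h),interpolation=cv2.INTER_CUBIC)
cv2.imwrite("pics/c4.png",np.hstack([R(sc[90:210,230:350],400,400),R(w[180:400,260:390],400,400)]))
E
```

```text
time: 4.35
eef_pos: [0.5361, 0.1007, 0.1152]
orientation: [-0.159, 0.987, 0.0, 0.0]
ft_force: [-0.2, 0.2, -0.8]
width: 0.53
grasp_force: 25.0
time: 4.77
eef_pos: [0.5759, 0.1142, 0.115]
orientation: [-0.159, 0.987, 0.0, -0.001]
ft_force: [-1.0, -0.1, -0.6]
width: 0.529
grasp_force: 25.0
```

View pics/c4.png

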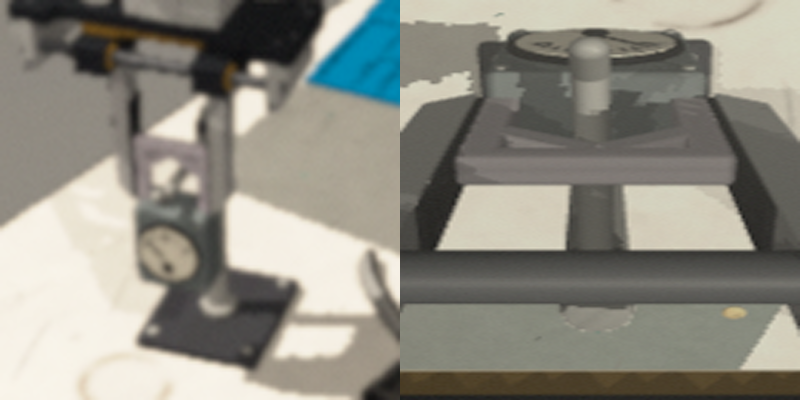

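The hook passes through the eye and is centred: the bar is at column 597 of the crop and the plate centre at 596. Lowering gently.

```bash
python3 -m crank '[[[0,0,-6],0,0.3],[[0,0,-12],0,0.3],[[0,0,-15],0,0.3],[[0,0,-15],0,0.3],[[0,0,-15],0,0.3]]' && python3 -m crank '[[[0,0,-1],0,0.3],[[0,0,-2],0,0.3],[[0,0,-2],0,0.3],[[0,0,-2],0,0.3]]'
```

```text
time: 5.28
eef_pos: [0.576, 0.1143, 0.1]
orientation: [-0.159, 0.987, 0.0, -0.0]
ft_force: [-0.6, 0.2, -1.4]
width: 0.528
grasp_force: 25.0
time: 5.62
eef_pos: [0.577, 0.1141, 0.0992]
orientation: [-0.159, 0.987, -0.0, 0.001]
ft_force: [-0.7, -1.6, 3.1]
width: 0.531
grasp_force: 25.0
```

Contact: the upward force has risen by about 4.5 N. I'll reduce the grip so the meter settles, then open slowly.

```bash
python3 -m crank '[[[0,0,0],0,0.5],[[0,0,0],0,0.5],[[0,0,0],0,0.5],[[0,0,0],0,0.5]]' 3 && python3 -m crank '[[[0,0,0],0,0.55],[[0,0,0],0,0.58],[[0,0,0],0,0.62],[[0,0,0],0,0.66],[[0,0,0],0,0.7]]' && python3 -m crank '[[[0,0,0],0,0.8],[[0,0,0],0,0.8],[[0,0,0],0,0.8]]'
python3 - <<'E'
from workcell import *
import cv2,numpy as np
w=camera("wrist");sc=camera("scene")
R=lambda a,w,h:cv2.resize(a,(w,h),interpolation=cv2.INTER_CUBIC)
cv2.imwrite("pics/c5.png",np.hstack([R(sc[90:210,230:350],400,400),R(w[180:400,260:390],400,400)]))
E
```

```text
time: 5.95
eef_pos: [0.5771, 0.1141, 0.0991]
orientation: [-0.159, 0.987, -0.0, 0.001]
ft_force: [0.9, -1.9, 3.7]
width: 0.524
grasp_force: 3.0
time: 6.37
eef_pos: [0.5761, 0.1146, 0.0977]
orientation: [-0.159, 0.987, 0.0, -0.001]
ft_force: [0.7, -0.4, 0.2]
width: 0.686
grasp_force: 0.0
time: 6.62
eef_pos: [0.5764, 0.1144, 0.0983]
orientation: [-0.159, 0.987, 0.0, -0.0]
ft_force: [0.1, -0.1, -0.3]
width: 0.796
grasp_force: 0.0
```

View pics/c5.png

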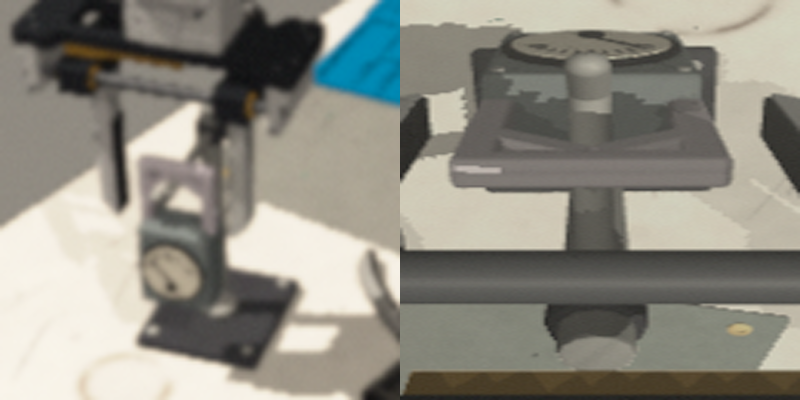

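The meter hangs free on the hook with its dial outward and the fingers are clear on both sides. I'll go straight up, then away, and wait for any swing to die down.

```bash
python3 -m crank '[[[0,0,12],0,0.8],[[0,0,30],0,0.8],[[0,0,55],0,0.8],[[0,0,85],0,0.8],[[0,0,120],0,0.8]]' && python3 -m crank '[[[-25,0,10],0,0.8],[[-60,0,20],0,0.8],[[-95,0,30],0,0.8],[[-130,0,30],0,0.8],[[-165,0,30],0,0.8]]' && python3 -m crank '[[[-20,-35,0],0,0.8],[[-20,-70,0],0,0.8],[[-20,-105,0],0,0.8],[[-20,-140,0],0,0.8],[[-20,-140,0],0,0.8]]'
for i in 1 2 3 4 5 6; do python3 -m crank '[[[0,0,0],0,0.8],[[0,0,0],0,0.8],[[0,0,0],0,0.8],[[0,0,0],0,0.8],[[0,0,0],0,0.8]]' >/dev/null; done
python3 - <<'E'
from workcell import *
from h import *
import cv2
s0=camera("scene")
for _ in range(4):camera("top")
s1=camera("scene");t=camera("top")
print("motion",cv2.absdiff(s0[100:210,250:340],s1[100:210,250:340]).max(),manip.state()["time"])
for p in((.577,.1136,.173),(.577,.1136,.069)):print(proj("scene",p),proj("top",p))
R=lambda a,w,h:cv2.resize(a,(w,h),interpolation=cv2.INTER_CUBIC)
cv2.imwrite("pics/c6.png",np.hstack([R(s1[100:200,240:340],400,400),R(t[120:220,210:310],400,400)]))
o=cv2.imread("pics/s0.png");print("decade diff",cv2.absdiff(o[250:312,370:415],s1[250:312,370:415]).mean())
E
```

```text
time: 7.13
eef_pos: [0.5756, 0.1143, 0.2191]
orientation: [-0.159, 0.987, 0.0, -0.001]
ft_force: [0.9, 0.4, 0.3]
width: 0.802
grasp_force: 0.0
time: 7.55
eef_pos: [0.4104, 0.1144, 0.2504]
orientation: [-0.159, 0.987, 0.0, 0.002]
ft_force: [-0.3, -0.7, 0.3]
width: 0.8
grasp_force: 0.0
time: 7.97
eef_pos: [0.3911, -0.0306, 0.2495]
orientation: [-0.155, 0.988, -0.002, 0.001]
ft_force: [0.2, -0.2, 0.0]
width: 0.798
grasp_force: 0.0
motion 7 10.8167
(np.float64(282.92776168643604), np.float64(137.39922010308936)) (np.float64(261.3097172056907), np.float64(175.60002609948327))
(np.float64(285.10207991499954), np.float64(176.66540735288964)) (np.float64(266.82976816763573), np.float64(186.10895927466782))
decade diff 22.80657108721625
```

View pics/c6.png

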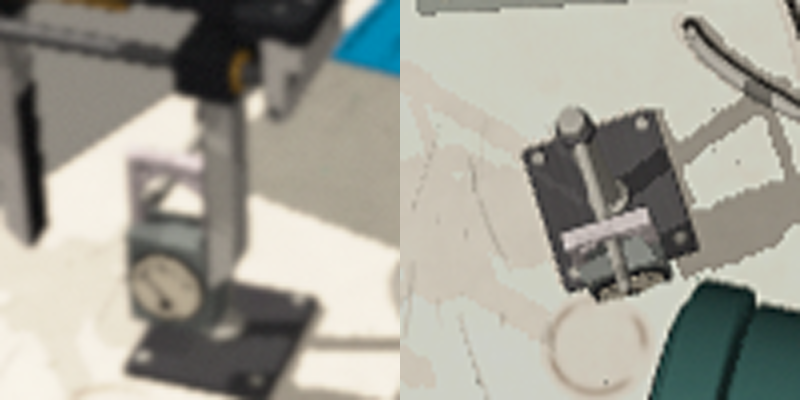

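The meter hangs upright and still, square on the hook with its dial at the tip side. The decade-box difference in the scene view is probably the arm or its shadow, so I'll check it in the top view.

Run:
```python
from workcell import *
import cv2,numpy as np
t=camera("top");s=camera("scene");o=cv2.imread("pics/t0.png");so=cv2.imread("pics/s0.png")
print("top diff",cv2.absdiff(o[198:240,395:440],t[198:240,395:440]).mean())
R=lambda a:cv2.resize(a,(400,300),interpolation=cv2.INTER_CUBIC)
cv2.imwrite("pics/c7.png",np.vstack([np.hstack([R(o[190:250,380:460]),R(t[190:250,380:460])]),np.hstack([R(so[250:310,360:440]),R(s[250:310,360:440])])]))
```

```text
top diff 28.639506172839507
```

View pics/c7.png

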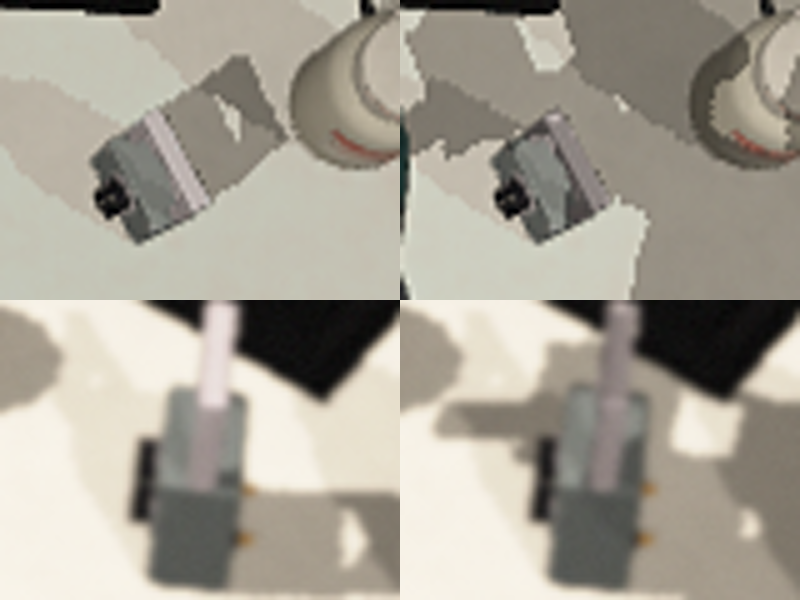

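The decade box is in the same place; only the arm's shadow differs. Handing in.

```bash
python3 -c "
from workcell import manip
print(manip.job_done())"
```

```text
the job is handed in; nothing more can be done
None
```

The panel meter hangs straight and still on the hook with its dial facing outward, the decade box stands where it was, and I handed the job in at about 11 s; no verdict came back.

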